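# Change over the assembly fixture: adapter plate in, lock slide home

### The arm

A 6-joint arm with a two-finger parallel gripper is mounted at the origin on the work surface. World frame = base frame: x ahead of the robot, y to its left, z up, the work surface at z = 0. Lengths are in mm, angles in rad, forces in N, time in s.
With the tool pointing down it reaches from about 350 to 875 mm from the base axis. Payload 4.2 kg.
Tool frame: the origin (TCP) lies on the mounting face of the last link; the fingertips stand 173 mm ahead of it and the grasp point (between the pads) lies 155 mm ahead of it; z points along the fingers, y is the line along which they close (so a half turn about z gives the same grasp; the last joint's range is limited). The gripper opens to 85 mm and grips with 20 to 120 N. Pads are 22 mm wide; open, the fingers measure 114 mm over their backs; the gripper's body (76 mm by 85 mm) begins 54 mm behind the grasp point. The pads swing forward as they close: fully open they stand 13 mm farther back than shut.
Start: joints at [-1.042, 0.385, 0.008, 0, -1.194, -0.259], TCP at [166.604, -602.365, 404.712] pointing down, gripper open.
Joint ranges: [-3.14, 3.14], [-1.21, 2.06], [-1.07, 1.41], [-3.16, 2.05], [-2.99, -0.16], [-3.1, 3.1]. Speed limits (rad/s): [2.79, 2.79, 3.14, 3.14, 3.14, 3.14].

### API

Orientations are given as a unit quaternion [x, y, z, w].
In Python, from bench import arm gives the robot as it stands. The module is installed in compiled form; this text tells all that it offers.
- The arm moves only by the tool move_arm, never from a script. Its arguments are lists of equal length, an entry for each row: "fingers": the finger opening in mm, from 0 to 85.4; "travel": the shift along the tool's x, y, z in mm, a list of three; "dr": the turn, a rotation vector about the tool's x, y, z in rad, a list of three. A call has 1 to 10 rows; each row is the pose to reach, as a shift and turn from the pose commanded when the call began, along the tool's axes at that moment; what a row does not reach only later rows make up. A row lasts 1/10 s, in which the tool goes at most 50 mm and 8.59 degrees, less where a joint would pass 70% of its speed; a pose out of reach is approached as far as the arm can. A call with a gripper value outside its range is refused whole. The fingers move at their own pace and stop on an object; the grip force is fixed at half the most. Time passes only in rows, so rows that repeat a pose let the fingers close. It gives the time, the measured TCP pose, the force, the opening and the grip force at its end, in the units of the state.
- arm.read_state(): the state, without advancing time (a new reading comes with each control period).
- arm.get_image(name): name is "scene" or "top"; returns the picture (400x640x3 uint8, red, green, blue); there is no depth.
- arm.camera_model(name): a dict with "intrinsics" (3x3 intrinsics, pixels), "pose" (4x4, takes a point from camera to world coordinates). Camera axes: x right, y up, looking along -z (the intrinsics and any distortion apply to the point x, -y, -z); pixel columns grow to the right and rows downward; lengths in mm; the calibration is good to about 2 mm. A picture is of the moment at which its call begins. camera_model takes no time and is no camera call.
- arm.job_done(): hands the job in; it is judged then, once.
The state is a dict: "clock": time; "joints": joint angles; "joint_vel": joint speeds; "joint_efforts": joint torques, N m; "position": TCP position; "ee_rot": TCP orientation; "contact_force": force on the tool from outside, world axes, zero at the start; "wrist_torque": the same for the moment, N m; "gripper_width": finger opening in mm; "grasp_force": force on a finger pad.
Only numpy, scipy, OpenCV 4.12 (cv2) and the standard library are available. Lean on these libraries where they do the work, as an engineer would, in place of code of your own. Each camera call takes 0.05 s, during which the arm holds its last target. There are 200 camera calls.

### The job

Change the fixture over: take the adapter plate with the single middle tab out of the rack and lower it fully down into the fixture's slot, then slide the lock's black grip all the way to its end stop, so that its tongue lies over the plate's shoulder. Leave the other plate, the one with two end tabs, standing in the rack.

Things in the scene. Friction and masses are not known exactly. Their poses are not given: they have to be found in the camera images.
- plate: The adapter plate to load: bare aluminium, 10 mm thick (its x), 160 mm long (its y), standing upright in a slot of the rack. Shape of an upside-down T: 56 mm high along its whole length, with one tab 70 mm long in the middle that rises to 115 mm. Same both ways round. About 0.35 kg. Origin: centre of the underside; z up.
- other_plate: A plate that stays in the rack: same aluminium, thickness and length, 56 mm high, but with two tabs (each 35 mm long, to 115 mm high), one at each end, and none in the middle (a U). Origin: centre of the underside.
- rack: Fixed plate rack, base 150 x 200 x 12 mm (x, y, z), with two parallel slots along its y at x = -45 and +45 mm; either plate may be in either slot. Slot floor 12 mm above the table, slot 14 mm wide and 168 mm long, slot walls up to 44 mm above the table. Origin: centre of the underside.
- fixture: Fixed assembly fixture. Origin: on the table under the middle of its slot; z up. Aluminium base 20 mm thick, x = -53 to +97 mm, y = -168 to +98 mm. Two green jaws, x = -25 to +25 mm, y = -95 to +95 mm, form the slot; parallel to it, at x = +64 mm, the rail of the lock slide runs from y = -160 to -25 mm.
- slot (a point): Middle of the floor of the fixture's slot, 20 mm above the table; axes as the fixture's. The slot runs along y: 13 mm wide (x), 168 mm long (y), straight walls 32 mm high, then flared lips up to 46 mm above the slot floor, opening to about 29 x 184 mm. A seated plate stands on the floor, its length along y, shoulders 56 mm and tab top 115 mm above the slot floor.
- lock_grip (a point): Point to grip on the lock slide: centre of the upright black grip, 15 mm below its top, 125 mm above the table. Grip: 22 mm thick along the fixture's y (the travel), 60 mm along its x, from 93 to 140 mm above the table. Under it a steel carriage 40 x 36 mm; from it a steel tongue, 20 mm wide, 81 to 93 mm above the table, reaches across the line of the slot. Axes as the fixture's.
- lock (a joint): Travel of the lock slide in m: 0 = fully open (tongue beyond the -y end of the slot), 0.08 = at its end stop, locked (tongue over the -y shoulder of a seated plate). Positive is towards the fixture's +y. Friction of about 3 N holds it where it is left. A plate that is not fully down blocks it.

How it is judged (in metres and radians):
On the way, in this order (a step that is already met when the one before it is completed fails the run):
1. the middle-tab plate stands fully down in the fixture's slot while the lock is still open (less than 40 mm along) (z of plate in the frame of slot below 0.004 m and horizontal distance between plate and slot below 0.01 m and angle between plate's own z axis and vertical below 0.15 rad and angle between the y axis of plate and the y axis of slot, either way round below 0.1 rad and value of joint lock below 0.04 m), for 0.2 s.
2. the lock slide is at its end stop (value of joint lock above 0.077 m), for 0.2 s.
At the end, for the whole second after the job is handed in: Middle-tab plate at rest in the slot: underside within 4 mm of its floor, 10 mm of its middle, upright to 0.15 rad, along it to 0.1 rad. Lock within 3 mm of its end stop (joint > 0.077). Two-tab plate still in the rack: moved under 15 mm, tilted under 0.2 rad (z of plate in the frame of slot below 0.004 m and horizontal distance between plate and slot below 0.01 m and angle between plate's own z axis and vertical below 0.15 rad and angle between the y axis of plate and the y axis of slot, either way round below 0.1 rad and linear speed of plate below 0.02 m/s and value of joint lock above 0.077 m and distance of other_plate from where it was at the start of the episode below 0.015 m and angle between other_plate's own z axis and vertical below 0.2 rad); the robot touches nothing.
It fails at once if the two-tab plate is taken out of the rack or knocked over (distance of other_plate from where it was at the start of the episode above 0.03 m or angle between other_plate's own z axis and vertical above 0.4 rad).
It also fails if it takes over 54 s, if anything falls off the work surface, if the arm or the gripper's body presses on something with over 40 N, if the wrist force passes 120 N, or if a joint passes its speed limit or range.

## Working session

There is one attempt and no reset: what is moved stays moved. The work goes in short steps, Python scripts to look and compute and a tool call to move; the robot and the scene stay as the last step left them, time stands still between calls to the robot, and variables do not carry over. Pictures are saved under pics/ and viewed, at most 10 in all, crops included, and the job is handed in when it is done.

Besides the shell and the picture viewer there is one more tool, called after "Emit:" as name(argument=value, ...), one argument or row to a line, values as JSON. move_arm: Moves the arm, as the interface text tells. Its arguments: {"type":"object","properties":{"fingers":{"type":"array","items":{"type":"number"}},"travel":{"type":"array","items":{"type":"array","items":{"type":"number"}}},"dr":{"type":"array","items":{"type":"array","items":{"type":"number"}}}},"required":["fingers","travel","dr"]}

```bash
mkdir -p pics; python3 - <<'E'
from bench import arm
import cv2
for n in("scene","top"):
    cv2.imwrite(f"pics/{n}0.png",arm.get_image(n)[:,:,::-1])
    m=arm.camera_model(n);print(m)
print(arm.read_state())
E
```

```text
{'intrinsics': array([[402.32696904,   0.        , 318.01298053],
       [  0.        , 402.32696904, 208.63023436],
       [  0.        ,   0.        ,   1.        ]]), 'pose': array([[ 8.55608696e-01, -4.43510209e-01,  2.66894087e-01,
         7.51561828e+02],
       [ 5.17596640e-01,  7.38287119e-01, -4.32464852e-01,
        -4.22538416e+02],
       [-5.24188952e-03,  5.08164171e-01,  8.61244273e-01,
         8.35282898e+02],
       [ 0.00000000e+00,  0.00000000e+00,  0.00000000e+00,
         1.00000000e+00]])}
{'intrinsics': array([[387.95782841,   0.        , 321.00305364],
       [  0.        , 387.95782841, 203.48430704],
       [  0.        ,   0.        ,   1.        ]]), 'pose': array([[-1.01120283e-02,  9.97329670e-01, -7.23275592e-02,
         4.51905109e+02],
       [-9.99683405e-01, -1.17494541e-02, -2.22495036e-02,
        -6.09266253e+01],
       [-2.30398994e-02,  7.20796730e-02,  9.97132731e-01,
         1.04105511e+03],
       [ 0.00000000e+00,  0.00000000e+00,  0.00000000e+00,
         1.00000000e+00]])}
{'clock': 0.1, 'joints': array([-1.04239731e+00,  3.85466238e-01,  6.77911295e-03, -4.28688700e-04,
       -1.19398039e+00, -2.58595079e-01]), 'joint_vel': array([-0.00036325, -0.00163911,  0.00478726,  0.00197394,  0.00012521,
       -0.00102791]), 'joint_efforts': array([-3.82844983e-04, -3.93319917e+01,  1.88929975e+01,  4.19791684e+00,
       -2.60135268e-03,  8.68181644e-06]), 'position': array([ 166.5723893 , -602.20983446,  403.74618842]), 'ee_rot': array([-1.34414771e-01,  9.90924697e-01,  9.40479023e-04, -1.74719857e-04]), 'contact_force': array([-1.08424719, -0.40562427,  0.57401633]), 'wrist_torque': array([ 0.02189779, -0.03069964, -0.03234235]), 'grasp_force': 0.0, 'gripper_width': 85.60728704913649}
```

View pics/scene0.png

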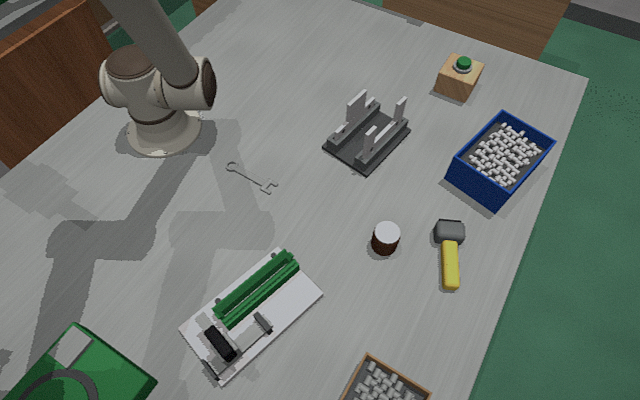

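View pics/top0.png

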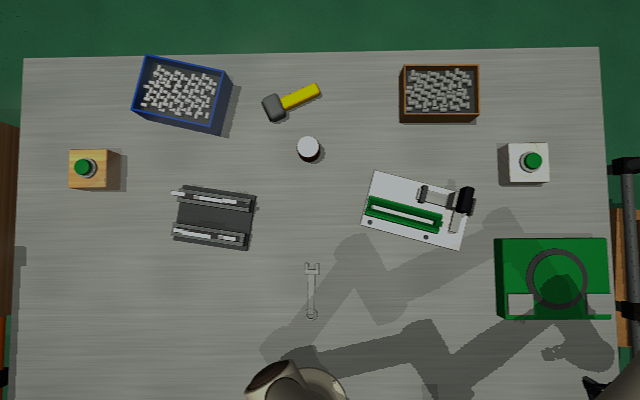

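The single-tab plate is in the rack's slot nearer the robot (scene ~(357,105)). The two-tab plate is in the farther slot (~(402,110) and (370,138)). In the top view the fixture is at ~(415,210), with the lock at its right end. I'll zoom in on both.

```bash
python3 - <<'E'
import cv2,numpy as np
t=cv2.imread("pics/top0.png");s=cv2.imread("pics/scene0.png")
f=lambda i,y,x,h,w,k:cv2.resize(i[y:y+h,x:x+w],None,fx=k,fy=k,interpolation=cv2.INTER_CUBIC)
a=np.hstack([f(t,170,160,100,100,4),f(s,75,310,100,100,4)])
cv2.imwrite("pics/rack.png",a)
cv2.imwrite("pics/fix.png",np.vstack([f(t,160,350,100,160,3),f(s,240,170,150,160,3)])[:600])
b=np.hstack([f(t,160,350,100,130,3),f(s,240,170,150,130,3)[:300]]) if 0 else None
cv2.imwrite("pics/fix.png",np.hstack([cv2.copyMakeBorder(f(t,160,355,100,130,3),0,150,0,0,0),f(s,245,175,150,130,3)]))
E
```

```text
(no output)
```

View pics/rack.png

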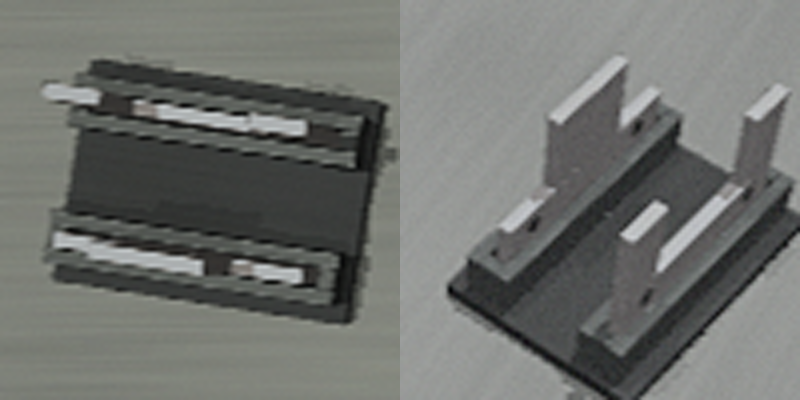

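View pics/fix.png

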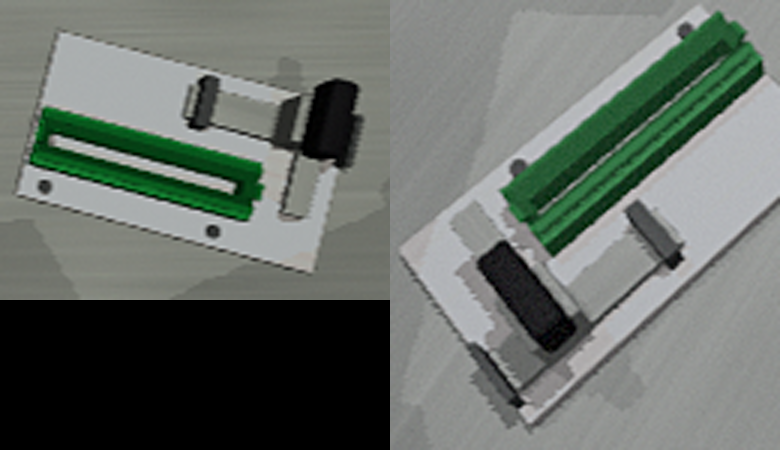

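```bash
cat > h.py <<'E'
from bench import arm
import cv2,numpy as np
C={n:arm.camera_model(n) for n in("scene","top")}
def ray(n,p,z):
    K,T=C[n]["intrinsics"],C[n]["pose"]
    d=np.linalg.solve(K,[p[0],p[1],1.])*[1,-1,-1]; d=T[:3,:3]@d; o=T[:3,3]
    return o+d*(z-o[2])/d[2]
def proj(n,P):
    K,T=C[n]["intrinsics"],C[n]["pose"]
    c=T[:3,:3].T@(np.array(P,float)-T[:3,3]); q=K@(c*[1,-1,-1]); return q[:2]/q[2]
def blobs(img,roi,lo,hi=255,amin=6):
    x,y,w,h=roi; g=cv2.cvtColor(img,cv2.COLOR_BGR2GRAY)[y:y+h,x:x+w]
    m=cv2.inRange(g,lo,hi)
    n,l,s,c=cv2.connectedComponentsWithStats(m)
    return [(s[i,4],(cv2.boxPoints(cv2.minAreaRect(np.argwhere(l==i)[:,::-1].astype(np.float32)))+[x,y]).round(1).tolist(),(c[i]+[x,y]).round(1)) for i in range(1,n) if s[i,4]>=amin]
E
python3 - <<'E'
from h import *
t=cv2.imread("pics/top0.png");s=cv2.imread("pics/scene0.png")
np.set_printoptions(precision=1,suppress=True)
for n,i,roi in(("scene",s,(320,80,95,75)),("top",t,(168,180,85,70))):
    for lo in (185,):
        for b in blobs(i,roi,lo): print(n,*b, "z127",ray(n,b[2],127),"z68",ray(n,b[2],68))
cr=(cv2.TERM_CRITERIA_EPS+cv2.TERM_CRITERIA_MAX_ITER,40,.01)
for n,i,pts in(("top",t,[(374,170),(360,225),(459,250.7)]),("scene",s,[(178.3,328.3),(221.7,386.7),(323,293)])):
    q=cv2.cornerSubPix(cv2.cvtColor(i,cv2.COLOR_BGR2GRAY),np.float32(pts).reshape(-1,1,2),(3,3),(-1,-1),cr).reshape(-1,2)
    P=np.array([ray(n,p,20) for p in q]);print(n,q,P,np.linalg.norm(np.diff(P,axis=0),axis=1))
# slot floor and grip in top/scene
for b in blobs(t,(365,195,75,40),170,255,20): print("slot",b)
for n,i,roi in(("top",t,(445,180,35,40)),("scene",s,(195,320,50,50))):
    for b in blobs(i,roi,0,40,30): print("grip",n,b,ray(n,b[2],140))
E
```

```text
scene 43 [[347.5, 103.4], [364.0, 88.8], [365.4, 90.4], [348.9, 105.1]] [356.6  96.9] z127 [448.8 252.8 127. ] z68 [423.6 309.1  68. ]
scene 23 [[364.5, 103.5], [371.5, 96.5], [373.0, 98.0], [366.0, 105.0]] [369.  100.9] z127 [481.  256.4 127. ] z68 [458.5 312.9  68. ]
scene 22 [[397.0, 103.0], [404.0, 96.0], [405.5, 97.5], [398.5, 104.5]] [401.2 100.4] z127 [547.3 297.9 127. ] z68 [530.3 357.9  68. ]
scene 22 [[335.5, 130.5], [341.5, 124.5], [343.0, 126.0], [337.0, 132.0]] [339.3 128.5] z127 [462.8 142.8 127. ] z68 [438.8 189.9  68. ]
scene 60 [[373.5, 139.5], [389.5, 123.5], [391.0, 125.0], [375.0, 141.0]] [382.6 132. ] z127 [553.5 184.8 127. ] z68 [537.  235.3  68. ]
scene 32 [[366.0, 133.0], [373.5, 125.5], [375.0, 127.0], [367.5, 134.5]] [370.5 130. ] z127 [526.8 175.8 127. ] z68 [508.1 225.7  68. ]
top [[374.7 170.5]
 [360.6 223.8]
 [458.3 250.4]] [[ 611.8 -181.2   20. ]
 [ 471.4 -141.4   20. ]
 [ 399.7 -393.3   20. ]] [145.9 261.9]
scene [[177.3 328.3]
 [220.6 386.7]
 [322.9 292.9]] [[ 401.3 -396.9   20. ]
 [ 542.8 -437.3   20. ]
 [ 613.7 -183.3   20. ]] [147.2 263.8]
slot (np.int32(415), [[372.9, 195.2], [375.8, 184.6], [441.6, 202.1], [438.8, 212.7]], array([410.3, 201.5]))
slot (np.int32(170), [[373.5, 208.0], [374.2, 205.3], [431.6, 220.6], [430.9, 223.3]], array([402.6, 214.3]))
slot (np.int32(518), [[362.7, 226.2], [365.1, 215.6], [439.4, 232.1], [437.1, 242.7]], array([394.3, 227.4]))
grip top (np.int32(420), [[445.7, 207.9], [454.5, 181.5], [478.2, 189.4], [469.4, 215.8]], array([464.2, 200.8])) [ 519.6 -371.8  140. ]
grip scene (np.int32(45), [[226.8, 326.8], [237.6, 317.3], [240.1, 320.1], [229.2, 329.5]], array([233., 324.])) [ 530.  -345.5  140. ]
grip scene (np.int32(511), [[202.1, 333.3], [212.8, 324.3], [237.9, 354.4], [227.1, 363.4]], array([220.2, 343.9])) [ 531.8 -383.1  140. ]
```

```bash
cat >> h.py <<'E'
from scipy.spatial.transform import Rotation as R
np.set_printoptions(precision=3,suppress=True)
def plan(xyz,yaw):
    """travel, dr to bring TCP to xyz, tool down, tool y at world angle yaw (mod pi)"""
    s=arm.read_state(); r=R.from_quat(s["ee_rot"])
    best=None
    for k in(0,np.pi):
        a=yaw+k; y=np.array([np.cos(a),np.sin(a),0]); z=np.array([0,0,-1.]); T=R.from_matrix(np.c_[np.cross(y,z),y,z])
        d=(r.inv()*T).as_rotvec()
        print("travel",r.inv().apply(np.array(xyz)-s["position"]).round(1),"dr",d.round(3))
    print(s["clock"],s["position"],s["joints"],s["contact_force"],s["gripper_width"],s["grasp_force"])
E
python3 - <<'E'
from h import *
t=cv2.imread("pics/top0.png")
for b in blobs(t,(168,180,85,70),150): print(b[0],b[1],ray("top",b[2],127),ray("top",b[2],68))
for p in [(347.9,104.4),(364.9,89.5)]: print("tab end scene",ray("scene",p,127))
for p in [(448.7,252,127),(448.7+.158*35,252+.987*35,127),(448.7-.158*35,252-.987*35,127),(448.7+.158*80,252+.987*80,68),(448.7-.158*80,252-.987*80,68)]: print(proj("top",p))
sl=np.array([495.2,-249.4]);yh=np.array([.2706,.9627])
for v in(-84,84):print("slot end",proj("top",[*(sl+v*yh),20]))
plan([490,-150,404],np.radians(130));plan([448.7,252,330],np.radians(-9.1))
E
```

```text
48 [[170.7, 193.8], [171.2, 190.3], [184.1, 192.2], [183.6, 195.7]] [547.353 302.679 127.   ] [553.514 326.149  68.   ]
128 [[198.6, 199.5], [199.0, 195.7], [235.4, 199.8], [234.9, 203.7]] [530.382 206.4   127.   ] [535.448 223.655  68.   ]
134 [[173.2, 232.0], [174.1, 227.6], [209.7, 234.7], [208.8, 239.2]] [451.032 266.425 127.   ] [450.976 287.555  68.   ]
42 [[222.6, 238.7], [223.1, 235.4], [234.4, 237.1], [234.0, 240.3]] [439.324 178.472 127.   ] [438.512 193.924  68.   ]
tab end scene [442.788 219.957 127.   ]
tab end scene [454.357 285.753 127.   ]
[197.734 234.227]
[183.294 232.032]
[212.211 236.428]
[174.702 229.357]
[236.862 238.799]
slot end [432.983 222.592]
slot end [370.587 205.949]
travel [-432.2  349.7    0.4] dr [ 0.002  0.    -0.428]
travel [-432.2  349.7    0.4] dr [ 0.    -0.003  2.713]
0.1 [ 166.572 -602.21   403.746] [-1.042  0.385  0.007 -0.    -1.194 -0.259] [-1.084 -0.406  0.574] 85.60728704913649 0.0
travel [-499.5  748.    75.1] dr [ 0.001 -0.002  1.999]
travel [-499.5  748.    75.1] dr [ 0.002  0.001 -1.142]
0.1 [ 166.572 -602.21   403.746] [-1.042  0.385  0.007 -0.    -1.194 -0.259] [-1.084 -0.406  0.574] 85.60728704913649 0.0
```

Emit:
move_arm(
  fingers=[60,60,60,60,60,60,60,60,60,60],
  travel=[
    [-432,350,0],
    [-432,350,0],
    [-432,350,0],
    [-432,350,0],
    [-432,350,0],
    [-432,350,0],
    [-432,350,0],
    [-432,350,0],
    [-432,350,0],
    [-432,350,0],
  ],
  dr=[
    [0,0,-0.43],
    [0,0,-0.43],
    [0,0,-0.43],
    [0,0,-0.43],
    [0,0,-0.43],
    [0,0,-0.43],
    [0,0,-0.43],
    [0,0,-0.43],
    [0,0,-0.43],
    [0,0,-0.43],
  ],
)

```text
clock: 1.1
position: [457.7, -193.5, 404.6]
ee_rot: [-0.343, 0.939, 0.0, -0.0]
contact_force: [1.0, -0.4, -0.5]
gripper_width: 60.1
grasp_force: 0.0
```

```bash
python3 -c "
from h import *
plan([449,254,360],np.radians(-9.5))"
```

```text
travel [-281.6  347.9   44.7] dr [ 0.    -0.     2.437]
travel [-281.6  347.9   44.7] dr [ 0.     0.    -0.705]
1.1 [ 457.732 -193.481  404.62 ] [-0.073  0.166 -0.298 -0.    -1.107 -0.798] [ 0.994 -0.35  -0.539] 60.087303994866986 0.0
```

Emit:
move_arm(
  fingers=[60,60,60,60,60,60,60,60,60,60],
  travel=[
    [-282,348,44],
    [-282,348,44],
    [-282,348,44],
    [-282,348,44],
    [-282,348,44],
    [-282,348,44],
    [-282,348,44],
    [-282,348,44],
    [-282,348,44],
    [-282,348,44],
  ],
  dr=[
    [0,0,-0.705],
    [0,0,-0.705],
    [0,0,-0.705],
    [0,0,-0.705],
    [0,0,-0.705],
    [0,0,-0.705],
    [0,0,-0.705],
    [0,0,-0.705],
    [0,0,-0.705],
    [0,0,-0.705],
  ],
)

```text
clock: 2.1
position: [448.5, 257.2, 359.5]
ee_rot: [-0.648, 0.761, 0.0, -0.0]
contact_force: [-0.3, -0.5, -0.7]
gripper_width: 59.9
grasp_force: 0.0
```

```bash
python3 -c "
from h import *
plan([449,254,252],np.radians(-9.5))"
```

```text
travel [  3.   -1.  107.5] dr [ 0.     0.    -3.136]
travel [  3.   -1.  107.5] dr [ 0.    -0.     0.005]
2.1 [448.537 257.158 359.529] [ 0.835  0.242 -0.322 -0.    -1.008 -0.995] [-0.274 -0.463 -0.707] 59.874407809943634 0.0
```

Emit:
move_arm(
  fingers=[60,60,60,60,60,60,60,60],
  travel=[
    [0,0,0],
    [0,0,20],
    [0,0,40],
    [0,0,60],
    [0,0,80],
    [0,0,95],
    [0,0,107],
    [0,0,107],
  ],
  dr=[
    [0,0,0],
    [0,0,0],
    [0,0,0],
    [0,0,0],
    [0,0,0],
    [0,0,0],
    [0,0,0],
    [0,0,0],
  ],
)

```text
clock: 2.9
position: [448.5, 251.0, 252.4]
ee_rot: [-0.645, 0.764, -0.0, -0.002]
contact_force: [-0.0, -0.9, 0.7]
gripper_width: 59.7
grasp_force: 0.0
```

```bash
python3 -c "
from h import *
plan([449,254,252],np.radians(-9.5))
s=arm.get_image('scene')[:,:,::-1];t=arm.get_image('top')[:,:,::-1]
f=lambda i,y,x:cv2.resize(i[y:y+130,x:x+130],None,fx=3,fy=3)
cv2.imwrite('pics/g1.png',np.hstack([f(s,40,300),f(t,160,150)]))"
```

```text
travel [-3.  -0.   0.3] dr [-0.005 -0.004  3.14 ]
travel [-3.  -0.   0.3] dr [ 0.002 -0.003 -0.002]
2.9 [448.464 251.018 252.35 ] [ 0.826  0.369 -0.459 -0.    -0.746 -0.994] [-0.029 -0.854  0.701] 59.670955377626925 0.0
```

View pics/g1.png

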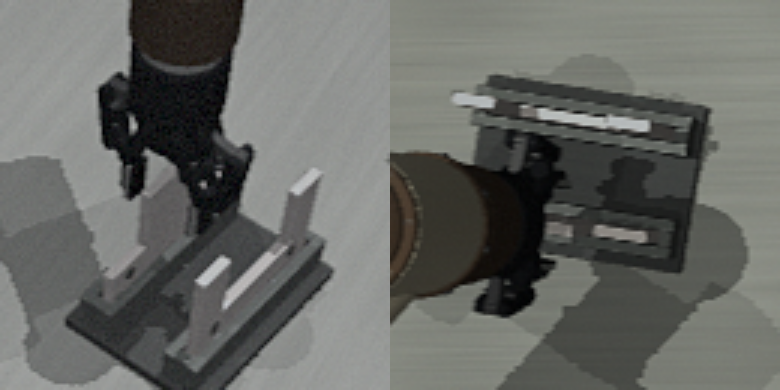

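The fingers straddle the middle tab (scene ~(352,105)), clear of the other plate. Now I'll close them.

Emit:
move_arm(
  fingers=[0,0,0,0,0,0,0,0,0,0],
  travel=[
    [0,0,0],
    [0,0,0],
    [0,0,0],
    [0,0,0],
    [0,0,0],
    [0,0,0],
    [0,0,0],
    [0,0,0],
    [0,0,0],
    [0,0,0],
  ],
  dr=[
    [0,0,0],
    [0,0,0],
    [0,0,0],
    [0,0,0],
    [0,0,0],
    [0,0,0],
    [0,0,0],
    [0,0,0],
    [0,0,0],
    [0,0,0],
  ],
)

```text
clock: 4.0
position: [448.8, 252.5, 254.3]
ee_rot: [-0.646, 0.763, -0.0, 0.0]
contact_force: [-2.6, 0.4, 6.5]
gripper_width: 9.3
grasp_force: 59.8
```

Emit:
move_arm(
  fingers=[0,0,0,0,0,0,0,0,0,0],
  travel=[
    [0,0,-10],
    [0,0,-25],
    [0,0,-40],
    [0,0,-60],
    [0,0,-80],
    [0,0,-105],
    [0,0,-130],
    [0,0,-150],
    [0,0,-150],
    [0,0,-150],
  ],
  dr=[
    [0,0,0],
    [0,0,0],
    [0,0,0],
    [0,0,0],
    [0,0,0],
    [0,0,0],
    [0,0,0],
    [0,0,0],
    [0,0,0],
    [0,0,0],
  ],
)

```text
clock: 5.0
position: [448.2, 252.0, 402.5]
ee_rot: [-0.646, 0.764, 0.001, -0.001]
contact_force: [-0.2, -0.0, -3.9]
gripper_width: 9.3
grasp_force: 58.5
```

```bash
python3 -c "
from h import *
plan([495.2,-249.4,404],-.274)"
```

```text
travel [ 486.7 -129.5   -1.4] dr [ 0.002  0.003 -3.034]
travel [ 486.7 -129.5   -1.4] dr [ 0.002 -0.001  0.107]
5.0 [448.2   251.998 402.482] [ 0.828  0.198 -0.262 -0.001 -1.112 -0.994] [-0.178 -0.001 -3.947] 9.28579781412609 58.51802587509155
```

Emit:
move_arm(
  fingers=[0,0,0,0,0,0,0,0,0,0],
  travel=[
    [15,-4,0],
    [45,-12,0],
    [80,-21,0],
    [115,-31,0],
    [150,-40,0],
    [185,-49,0],
    [220,-59,0],
    [255,-68,0],
    [290,-77,0],
    [310,-82,0],
  ],
  dr=[
    [0,0,0],
    [0,0,0.01],
    [0,0,0.02],
    [0,0,0.03],
    [0,0,0.05],
    [0,0,0.06],
    [0,0,0.08],
    [0,0,0.09],
    [0,0,0.1],
    [0,0,0.107],
  ],
)

```text
clock: 6.0
position: [477.4, -69.6, 401.9]
ee_rot: [-0.603, 0.798, 0.001, -0.002]
contact_force: [0.1, 1.1, -3.9]
gripper_width: 9.4
grasp_force: 58.6
```

Emit:
move_arm(
  fingers=[0,0,0,0,0,0,0,0,0,0],
  travel=[
    [20,-5,0],
    [45,-12,0],
    [75,-20,0],
    [105,-28,0],
    [130,-35,0],
    [155,-41,0],
    [170,-45,0],
    [170,-45,0],
    [170,-45,0],
    [170,-45,0],
  ],
  dr=[
    [0,0,0],
    [0,0,0],
    [0,0,0],
    [0,0,0],
    [0,0,0],
    [0,0,0],
    [0,0,0],
    [0,0,0],
    [0,0,0],
    [0,0,0],
  ],
)

```text
clock: 7.0
position: [475.5, -242.4, 402.9]
ee_rot: [-0.604, 0.797, 0.001, -0.0]
contact_force: [0.6, -0.1, -4.2]
gripper_width: 8.9
grasp_force: 58.6
```

```bash
python3 -c "
from h import *
plan([495.2,-249.4,404],-.274)
t=arm.get_image('top')[:,:,::-1];s=arm.get_image('scene')[:,:,::-1]
cv2.imwrite('pics/t2.png',t);cv2.imwrite('pics/s2.png',s)
f=lambda i,y,x:cv2.resize(i[y:y+195,x:x+195],None,fx=2,fy=2)
cv2.imwrite('pics/g2.png',np.hstack([f(s,190,160),f(t,130,320)]))"
```

```text
travel [  1.5 -20.8  -1.2] dr [-0.     0.003 -3.14 ]
travel [  1.5 -20.8  -1.2] dr [0.002 0.    0.001]
7.0 [ 475.534 -242.365  402.862] [-0.167  0.231 -0.218 -0.    -1.123 -0.105] [ 0.626 -0.091 -4.215] 8.895887508983611 58.616623878479004
```

View pics/g2.png

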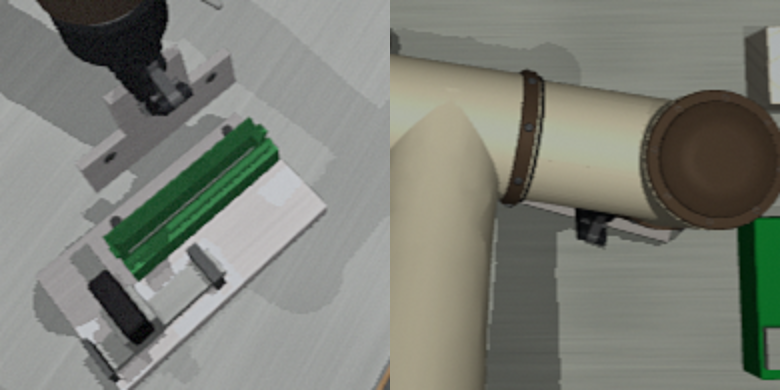

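The scene view shows the plate held upright and square. Its lower corners are at about scene px (208,286) and (278,231), beside the fixture. I'll check its offset in the hand, then move over the slot.

```bash
python3 -c "
from h import *
a=ray('scene',(208,286),160.5);b=ray('scene',(278.3,231.5),160.5);d=b-a
print(a,b,np.linalg.norm(d),np.degrees(np.arctan2(-d[0],d[1])),(a+b)/2-[475.5,-242.4,0])"
```

```text
[ 458.71  -317.568  160.5  ] [ 504.181 -165.094  160.5  ] 159.10994479454186 -16.60566245936692 [  5.946   1.069 160.5  ]
```

Emit:
move_arm(
  fingers=[0,0,0,0,0,0,0,0,0,0],
  travel=[
    [1,-7,0],
    [1,-14,10],
    [1,-21,25],
    [1,-21,40],
    [1,-21,50],
    [1,-21,56],
    [1,-21,60],
    [1,-21,60],
    [1,-21,60],
    [1,-21,60],
  ],
  dr=[
    [0,0,0],
    [0,0,0],
    [0,0,0],
    [0,0,0],
    [0,0,0],
    [0,0,0],
    [0,0,0],
    [0,0,0],
    [0,0,0],
    [0,0,0],
  ],
)

```text
clock: 8.1
position: [496.0, -249.4, 344.4]
ee_rot: [-0.604, 0.797, -0.001, 0.0]
contact_force: [0.1, -0.3, -4.8]
gripper_width: 9.1
grasp_force: 58.6
```

```bash
python3 -c "
from h import *
plan([495.2,-249.4,342],-.274)
s=arm.get_image('scene')[:,:,::-1]
cv2.imwrite('pics/g3.png',cv2.resize(s[200:380,160:340],None,fx=3.3,fy=3.3))"
```

```text
travel [0.2 0.8 2.4] dr [ 0.    -0.002 -3.141]
travel [0.2 0.8 2.4] dr [-0.002 -0.     0.001]
8.1 [ 495.992 -249.411  344.45 ] [-0.174  0.318 -0.254  0.    -0.997 -0.099] [ 0.07  -0.339 -4.801] 9.137001308917258 58.623000383377075
```

View pics/g3.png

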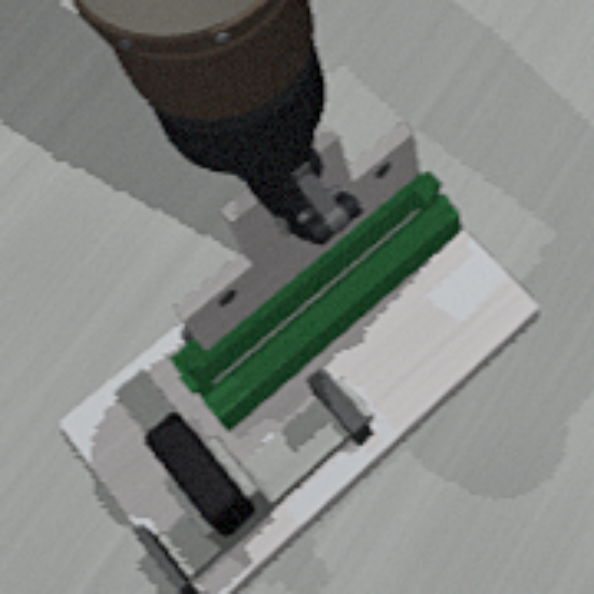

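The plate hangs square over and along the slot, with its lower edge just above the lips, and the lock is open. Descending.

Emit:
move_arm(
  fingers=[0,0,0,0,0,0,0,0,0,0],
  travel=[
    [2,1,5],
    [2,1,12],
    [2,1,20],
    [2,1,28],
    [2,1,34],
    [2,1,40],
    [2,1,46],
    [2,1,52],
    [2,1,57],
    [2,1,60],
  ],
  dr=[
    [0,0,0],
    [0,0,0],
    [0,0,0],
    [0,0,0],
    [0,0,0],
    [0,0,0],
    [0,0,0],
    [0,0,0],
    [0,0,0],
    [0,0,0],
  ],
)

```text
clock: 9.15
position: [494.3, -251.0, 283.1]
ee_rot: [-0.604, 0.797, 0.0, -0.0]
contact_force: [0.1, -0.2, -3.9]
gripper_width: 9.3
grasp_force: 58.8
```

Emit:
move_arm(
  fingers=[0,0,0,0,0,0,0,0],
  travel=[
    [0,0,4],
    [0,0,8],
    [0,0,11],
    [0,0,14],
    [0,0,16],
    [0,0,18],
    [0,0,18],
    [0,0,18],
  ],
  dr=[
    [0,0,0],
    [0,0,0],
    [0,0,0],
    [0,0,0],
    [0,0,0],
    [0,0,0],
    [0,0,0],
    [0,0,0],
  ],
)

```text
clock: 9.95
position: [494.4, -251.0, 265.8]
ee_rot: [-0.604, 0.797, -0.0, 0.0]
contact_force: [0.6, -0.7, -4.3]
gripper_width: 9.6
grasp_force: 58.8
```

Emit:
move_arm(
  fingers=[0,0,0,0,0],
  travel=[
    [0,0,1],
    [0,0,2],
    [0,0,3],
    [0,0,4],
    [0,0,4],
  ],
  dr=[
    [0,0,0],
    [0,0,0],
    [0,0,0],
    [0,0,0],
    [0,0,0],
  ],
)

```text
clock: 10.45
position: [494.4, -251.1, 262.3]
ee_rot: [-0.604, 0.797, -0.0, 0.0]
contact_force: [-1.1, 0.1, 0.2]
gripper_width: 9.4
grasp_force: 59.3
```

The plate's weight has transferred to the floor at the expected height, so I'll release.

Emit:
move_arm(
  fingers=[40,40,40,40,40,40,40,40],
  travel=[
    [0,0,0],
    [0,0,0],
    [0,0,0],
    [0,0,0],
    [0,0,0],
    [0,0,0],
    [0,0,0],
    [0,0,0],
  ],
  dr=[
    [0,0,0],
    [0,0,0],
    [0,0,0],
    [0,0,0],
    [0,0,0],
    [0,0,0],
    [0,0,0],
    [0,0,0],
  ],
)

```text
clock: 11.25
position: [494.3, -251.0, 261.7]
ee_rot: [-0.604, 0.797, 0.0, 0.0]
contact_force: [0.2, 0.4, -1.2]
gripper_width: 40.3
grasp_force: 0.0
```

Emit:
move_arm(
  fingers=[40,40,40,40,40,40,40],
  travel=[
    [0,0,-15],
    [0,0,-40],
    [0,0,-75],
    [0,0,-110],
    [0,0,-130],
    [0,0,-140],
    [0,0,-140],
  ],
  dr=[
    [0,0,0],
    [0,0,0],
    [0,0,0],
    [0,0,0],
    [0,0,0],
    [0,0,0],
    [0,0,0],
  ],
)

```text
clock: 11.95
position: [494.4, -251.0, 402.8]
ee_rot: [-0.604, 0.797, -0.001, 0.001]
contact_force: [0.0, 0.2, 0.8]
gripper_width: 39.9
grasp_force: 0.0
```

```bash
python3 -c "
from h import *
s=arm.get_image('scene')[:,:,::-1].copy()
cv2.imwrite('pics/s4.png',s)
cv2.imwrite('pics/g4.png',cv2.resize(s[220:400,160:340],None,fx=3.3,fy=3.3))
for b in blobs(s,(195,320,50,50),0,45,100): print(b,ray('scene',b[2],140))
o=np.array([495.2,-249.4]);xh=np.array([.9627,-.2706]);yh=np.array([.2706,.9627])
for x in(34,94):
  for y in (-11,11): print(x,y,[proj('scene',[*(o+x*xh+(yy+y)*yh),140]).round(1) for yy in(-125,-120,-115,-110)])
plan([*(o+64*xh-118*yh),410],np.radians(74.3))
"
```

```text
(np.int32(520), [[201.8, 333.2], [212.6, 324.2], [237.9, 354.3], [227.2, 363.4]], array([220.2, 343.8])) [ 531.717 -383.018  140.   ]
34 -11 [array([198.9, 334.4]), array([201.3, 332.4]), array([203.8, 330.3]), array([206.2, 328.3])]
34 11 [array([209.6, 325.5]), array([212. , 323.5]), array([214.3, 321.5]), array([216.7, 319.5])]
94 -11 [array([219.8, 361.6]), array([222.3, 359.4]), array([224.8, 357.3]), array([227.2, 355.1])]
94 11 [array([230.6, 352.1]), array([233. , 349.9]), array([235.5, 347.8]), array([237.8, 345.7])]
travel [116.3 -64.6  -8.8] dr [0.001 0.    1.572]
travel [116.3 -64.6  -8.8] dr [-0.     0.001 -1.57 ]
12.0 [ 494.105 -250.903  401.275] [-0.177  0.267 -0.173 -0.001 -1.131 -0.096] [-1.102 -0.254 -0.076] 39.86562442388845 0.0
```

View pics/g4.png

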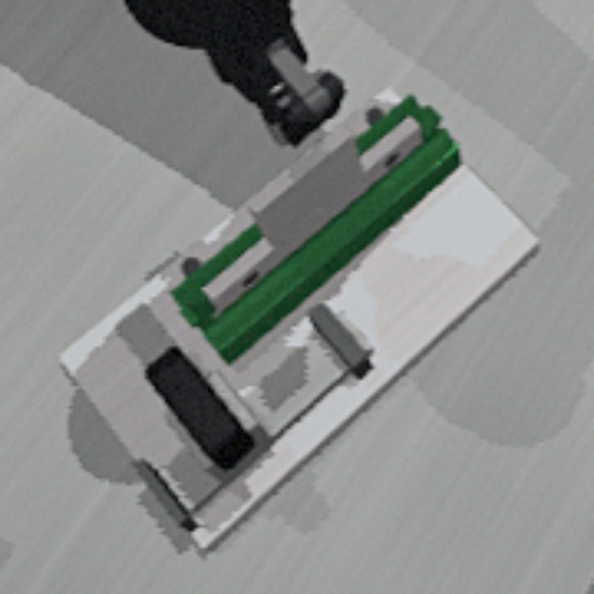

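The plate is seated in the slot with both shoulders level just above the lips, and the lock is open. The black grip's top is at scene ~(219,344), i.e. fixture y ≈ -119. Moving above it.

Emit:
move_arm(
  fingers=[60,60,60,60,60,60,60,60,60,60],
  travel=[
    [12,-6,0],
    [36,-20,0],
    [60,-33,0],
    [84,-46,0],
    [104,-58,0],
    [118,-65,0],
    [118,-65,0],
    [118,-65,0],
    [118,-65,0],
    [118,-65,0],
  ],
  dr=[
    [0,0,0.15],
    [0,0,0.3],
    [0,0,0.45],
    [0,0,0.6],
    [0,0,0.75],
    [0,0,0.9],
    [0,0,1.05],
    [0,0,1.2],
    [0,0,1.35],
    [0,0,1.5],
  ],
)

```text
clock: 13.0
position: [525.0, -382.2, 398.8]
ee_rot: [0.104, 0.995, 0.001, -0.002]
contact_force: [-0.4, -0.0, 0.8]
gripper_width: 59.9
grasp_force: 0.0
```

Emit:
move_arm(
  fingers=[60,60,60,60],
  travel=[
    [0,0,0],
    [0,0,0],
    [0,0,0],
    [0,0,0],
  ],
  dr=[
    [0,0,0.07],
    [0,0,0.07],
    [0,0,0.07],
    [0,0,0.07],
  ],
)

```text
clock: 13.4
position: [525.1, -382.2, 400.8]
ee_rot: [0.135, 0.991, 0.0, -0.001]
contact_force: [0.2, 0.3, -0.6]
gripper_width: 59.8
grasp_force: 0.0
```

```bash
python3 -c "
from h import *
plan([524.5,-381.7,280],np.radians(74.3))
"
```

```text
travel [  0.5   0.2 120.8] dr [ 0.    -0.002  0.003]
travel [  0.5   0.2 120.8] dr [ 0.002  0.    -3.139]
13.4 [ 525.124 -382.165  400.783] [-0.381  0.429  0.068 -0.    -1.211 -1.461] [ 0.189  0.251 -0.568] 59.79620257723733 0.0
```

Emit:
move_arm(
  fingers=[60,60,60,60,60,60,60,60,60],
  travel=[
    [0,0,15],
    [0,0,40],
    [0,0,65],
    [0,0,80],
    [0,0,92],
    [0,0,104],
    [0,0,114],
    [0,0,119],
    [0,0,119],
  ],
  dr=[
    [0,0,0],
    [0,0,0],
    [0,0,0],
    [0,0,0],
    [0,0,0],
    [0,0,0],
    [0,0,0],
    [0,0,0],
    [0,0,0],
  ],
)

```text
clock: 14.3
position: [525.1, -382.1, 282.1]
ee_rot: [0.136, 0.991, 0.0, -0.001]
contact_force: [0.1, -0.4, 0.4]
gripper_width: 60.2
grasp_force: 0.0
```

Emit:
move_arm(
  fingers=[0,0,0,0,0,0,0],
  travel=[
    [0,0,0],
    [0,0,0],
    [0,0,0],
    [0,0,0],
    [0,0,0],
    [0,0,0],
    [0,0,0],
  ],
  dr=[
    [0,0,0],
    [0,0,0],
    [0,0,0],
    [0,0,0],
    [0,0,0],
    [0,0,0],
    [0,0,0],
  ],
)

```text
clock: 15.0
position: [525.4, -382.1, 283.7]
ee_rot: [0.136, 0.991, -0.0, 0.001]
contact_force: [-0.9, 1.7, 5.4]
gripper_width: 21.2
grasp_force: 60.8
```

```bash
python3 -c "
from h import *
p=arm.read_state()['position'][:2]
plan([p[0]+.2706*80,p[1]+.9627*80,281],np.radians(74.3))
"
```

```text
travel [-0.2 80.   2.7] dr [-0.     0.001  0.002]
travel [-0.2 80.   2.7] dr [-0.002 -0.    -3.139]
15.0 [ 525.374 -382.118  283.691] [-0.38   0.526 -0.083  0.    -0.96  -1.463] [-0.879  1.651  5.369] 21.20030462503699 60.791802406311035
```

Emit:
move_arm(
  fingers=[0,0,0,0,0,0,0,0,0,0],
  travel=[
    [0,4,0],
    [0,12,0],
    [0,21,0],
    [0,30,0],
    [0,39,0],
    [0,48,0],
    [0,57,0],
    [0,65,0],
    [0,71,0],
    [0,74,0],
  ],
  dr=[
    [0,0,0],
    [0,0,0],
    [0,0,0],
    [0,0,0],
    [0,0,0],
    [0,0,0],
    [0,0,0],
    [0,0,0],
    [0,0,0],
    [0,0,0],
  ],
)

```text
clock: 16.0
position: [542.4, -321.6, 283.7]
ee_rot: [0.136, 0.991, -0.009, -0.001]
contact_force: [-11.4, -62.5, -8.6]
gripper_width: 20.7
grasp_force: 64.0
```

Emit:
move_arm(
  fingers=[0,0,0,0,0],
  travel=[
    [0,1,0],
    [0,2,0],
    [0,3,0],
    [0,4,0],
    [0,4,0],
  ],
  dr=[
    [0,0,0],
    [0,0,0],
    [0,0,0],
    [0,0,0],
    [0,0,0],
  ],
)

```text
clock: 16.5
position: [542.5, -321.1, 283.6]
ee_rot: [0.137, 0.99, -0.011, -0.001]
contact_force: [-11.2, -65.3, -8.7]
gripper_width: 21.4
grasp_force: 65.9
```

It stopped after ~63 mm at 65 N. I need to check whether that's the end stop or something in the way.

Emit:
move_arm(
  fingers=[0,0,0,0,0],
  travel=[
    [0,-3,0],
    [0,-6,0],
    [0,-9,0],
    [0,-11,0],
    [0,-11,0],
  ],
  dr=[
    [0,0,0],
    [0,0,0],
    [0,0,0],
    [0,0,0],
    [0,0,0],
  ],
)

```text
clock: 17.0
position: [541.7, -323.7, 283.7]
ee_rot: [0.136, 0.991, -0.004, 0.0]
contact_force: [-5.3, -26.6, -0.4]
gripper_width: 21.2
grasp_force: 61.2
```

```bash
python3 -c "
from h import *
s=arm.get_image('scene')[:,:,::-1].copy()
cv2.imwrite('pics/s5.png',s)
cv2.imwrite('pics/g5.png',cv2.resize(s[210:400,165:315],None,fx=3.1,fy=3.1))
plan([524.5,-381.7,280],np.radians(74.3))
"
```

```text
travel [  0.9 -60.5   4.2] dr [-0.009  0.002  0.   ]
travel [  0.9 -60.5   4.2] dr [-0.003 -0.014 -3.141]
17.05 [ 541.675 -323.65   283.707] [-0.281  0.497 -0.139  0.011 -0.933 -1.57 ] [ -4.743 -26.675   0.119] 20.96964025128484 61.14415168762207
```

View pics/g5.png

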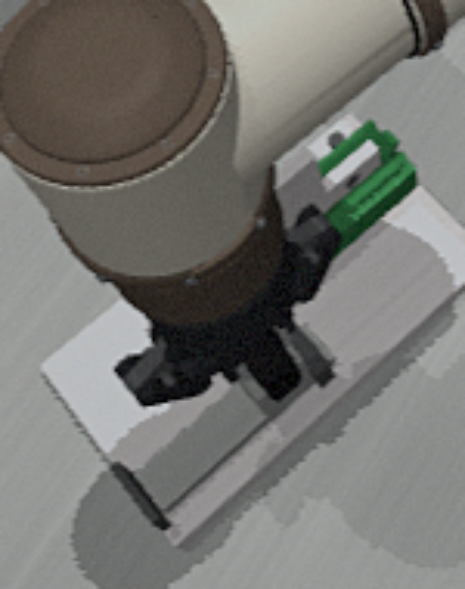

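Emit:
move_arm(
  fingers=[0,0,0,40,40,40,40,40],
  travel=[
    [0,-3,0],
    [0,-6,0],
    [0,-6,0],
    [0,-6,0],
    [0,-6,0],
    [0,-6,0],
    [0,-6,0],
    [0,-6,0],
  ],
  dr=[
    [0,0,0],
    [0,0,0],
    [0,0,0],
    [0,0,0],
    [0,0,0],
    [0,0,0],
    [0,0,0],
    [0,0,0],
  ],
)

```text
clock: 17.85
position: [541.6, -323.1, 282.4]
ee_rot: [0.135, 0.991, 0.0, -0.0]
contact_force: [-0.1, -0.2, 1.1]
gripper_width: 39.9
grasp_force: 0.0
```

Emit:
move_arm(
  fingers=[40,40,40,40,40,40,40,40,40,40],
  travel=[
    [0,0,-15],
    [0,0,-40],
    [0,0,-80],
    [0,0,-110],
    [0,-40,-120],
    [0,-80,-120],
    [0,-120,-120],
    [0,-160,-120],
    [0,-200,-120],
    [0,-200,-120],
  ],
  dr=[
    [0,0,0],
    [0,0,0],
    [0,0,0],
    [0,0,0],
    [0,0,0],
    [0,0,0],
    [0,0,0],
    [0,0,0],
    [0,0,0],
    [0,0,0],
  ],
)

```text
clock: 18.85
position: [485.8, -519.9, 401.4]
ee_rot: [0.138, 0.99, -0.0, -0.001]
contact_force: [0.4, 0.2, 0.1]
gripper_width: 40.2
grasp_force: 0.0
```

```bash
python3 -c "
from h import *
s=arm.get_image('scene')[:,:,::-1].copy();t=arm.get_image('top')[:,:,::-1].copy()
cv2.imwrite('pics/s6.png',s);cv2.imwrite('pics/t6.png',t)
o=np.array([495.2,-249.4]);xh=np.array([.9627,-.2706]);yh=np.array([.2706,.9627])
for f in('s4','s6'):
  for b in blobs(cv2.imread(f'pics/{f}.png'),(195,285,85,85),0,45,100):
    c=np.array(b[1]);print(f,b[0],b[1]);print([((lambda d:(d@xh,d@yh))(ray('scene',p,140)[:2]-o)) for p in c])
a=cv2.resize(s[240:390,170:310],None,fx=2.8,fy=2.8);b=cv2.resize(t[150:260,350:490],None,fx=2.8,fy=2.8)
b=cv2.copyMakeBorder(b,0,a.shape[0]-b.shape[0],0,0,0)
cv2.imwrite('pics/g6.png',np.hstack([a,b]))
plan([524.5,-381.7,280],np.radians(74.3))
"
```

```text
s4 159 [[226.5, 326.4], [277.4, 283.1], [280.1, 286.2], [229.2, 329.6]]
[(np.float64(55.182067996889955), np.float64(-93.73343701845474)), (np.float64(55.550337318852606), np.float64(20.004686744395322)), (np.float64(63.36087055820153), np.float64(19.772235420214642)), (np.float64(62.71311787233074), np.float64(-93.6110678107478))]
s4 520 [[201.8, 333.2], [212.6, 324.2], [237.9, 354.3], [227.2, 363.4]]
[(np.float64(35.67059539944616), np.float64(-131.21772006545365)), (np.float64(35.78493826860742), np.float64(-108.9193937071573)), (np.float64(105.10216952462156), np.float64(-107.36217736190517)), (np.float64(104.49206340897328), np.float64(-128.84028899100463))]
s6 693 [[223.9, 327.5], [245.2, 272.0], [279.3, 285.1], [258.1, 340.6]]
[(np.float64(53.64069730978092), np.float64(-98.0961543466438)), (np.float64(-1.3468645607357586), np.float64(-9.331779565362755)), (np.float64(60.792336504271375), np.float64(20.062490024988637)), (np.float64(110.76154637915454), np.float64(-69.1089830036491))]
travel [  0.6 140.  121.9] dr [ 0.001 -0.001  0.   ]
travel [  0.6 140.  121.9] dr [ 0.002  0.001 -3.142]
18.95 [ 487.272 -516.737  401.8  ] [-0.588  0.535  0.245 -0.    -1.283 -1.257] [ 1.066 -0.313 -0.835] 39.6108220078303 0.0
```

View pics/g6.png

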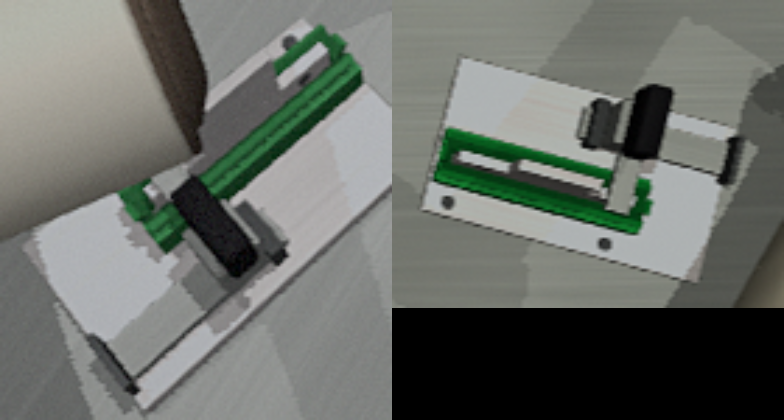

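The tongue is over the -y shoulder. In the top crop the grip is at (653,120), the carriage lies between it and the end block at (598,122), and the tongue is at (622,180). I'll measure the carriage-to-block gap and the tongue's clearance from the tab.

```bash
python3 -c "
from h import *
t=cv2.imread('pics/t6.png');t0=cv2.imread('pics/top0.png')
o=np.array([495.2,-249.4]);xh=np.array([.9627,-.2706]);yh=np.array([.2706,.9627])
def prof(im,n,x,z,ys):
  return [int(im[int(round(v)),int(round(u)),:].mean()) for u,v in (proj(n,[*(o+x*xh+y*yh),z]) for y in ys)]
ys=range(-165,-10,3)
print(list(ys))
for im in(t0,t):
  print('rail x64 z35',prof(im,'top',88,35,ys)); print('x80 z80',prof(im,'top',80,80,ys))
  print('grip',prof(im,'top',64,140,ys)); print('tongue x20 z93',prof(im,'top',22,93,ys)); print('tabtop',prof(im,'top',0,135,ys))
for im in('scene0','s6'):
  print('grip sc',prof(cv2.imread(f'pics/{im}.png'),'scene',64,140,ys),prof(cv2.imread(f'pics/{im}.png'),'scene',85,60,ys))
"
```

```text
[-165, -162, -159, -156, -153, -150, -147, -144, -141, -138, -135, -132, -129, -126, -123, -120, -117, -114, -111, -108, -105, -102, -99, -96, -93, -90, -87, -84, -81, -78, -75, -72, -69, -66, -63, -60, -57, -54, -51, -48, -45, -42, -39, -36, -33, -30, -27, -24, -21, -18, -15, -12]
rail x64 z35 [53, 67, 11, 15, 17, 19, 20, 21, 9, 5, 3, 4, 2, 11, 84, 124, 92, 33, 71, 121, 160, 174, 169, 169, 172, 172, 173, 172, 174, 173, 172, 174, 174, 173, 172, 174, 173, 173, 175, 176, 129, 160, 104, 71, 48, 176, 171, 173, 174, 173, 172, 174]
x80 z80 [125, 126, 129, 118, 88, 53, 67, 11, 15, 17, 20, 19, 18, 9, 5, 3, 2, 11, 88, 120, 124, 33, 71, 121, 160, 174, 169, 169, 172, 172, 173, 172, 174, 173, 172, 174, 174, 172, 174, 173, 174, 173, 176, 129, 160, 104, 71, 48, 176, 171, 173, 174]
grip [123, 121, 121, 120, 125, 125, 126, 125, 126, 120, 56, 46, 10, 12, 14, 17, 18, 17, 19, 14, 2, 2, 3, 55, 102, 144, 121, 39, 39, 38, 35, 153, 171, 171, 170, 173, 173, 173, 173, 174, 173, 173, 174, 173, 173, 175, 176, 137, 60, 53, 65, 49]
tongue x20 z93 [121, 120, 123, 122, 123, 126, 126, 117, 152, 174, 173, 174, 153, 
[... 1956 characters left out ...]
0, 68, 101, 108, 93, 91, 97, 63, 62, 69, 70, 70, 53, 70, 73, 63, 61, 60, 72, 118, 133, 131, 129, 76, 84, 148, 158, 131, 132, 131, 132, 77, 81, 147, 162, 131, 98, 91, 71, 78, 78, 81, 83, 178, 182, 182, 183, 182, 181]
grip sc [147, 148, 100, 162, 178, 175, 176, 176, 176, 175, 177, 175, 179, 178, 175, 179, 177, 177, 179, 179, 179, 178, 161, 186, 146, 104, 79, 73, 91, 109, 114, 18, 26, 19, 29, 23, 26, 17, 82, 116, 146, 156, 188, 59, 41, 155, 147, 145, 184, 75, 45, 145] [71, 81, 18, 97, 77, 138, 146, 125, 129, 132, 130, 132, 138, 97, 117, 152, 120, 124, 133, 75, 91, 152, 125, 88, 96, 99, 68, 71, 100, 67, 67, 64, 66, 65, 66, 67, 59, 58, 66, 63, 52, 60, 66, 70, 67, 75, 166, 174, 171, 171, 171, 171]
```

```bash
python3 -c "
from h import *
o=np.array([495.2,-249.4]);xh=np.array([.9627,-.2706]);yh=np.array([.2706,.9627])
ys=np.arange(-172,-14,2.)
a=[];
for n,f in(('scene','scene0'),('scene','s6'),('top','top0'),('top','t6')):
  im=cv2.imread(f'pics/{f}.png')
  for x,z in((64,45),(76,45),(76,93)):
    uv=np.float32([proj(n,[*(o+x*xh+y*yh),z]) for y in ys])
    r=cv2.remap(im,uv[:,0],uv[:,1],cv2.INTER_LINEAR).mean(axis=(1,2) if im.ndim==2 else 2).ravel().astype(int)
    print(f,x,z,' '.join(f'{int(y)}:{v}' for y,v in zip(ys,r)))
"
```

```text
scene0 64 45 -172:107 -170:106 -168:87 -166:73 -164:79 -162:54 -160:55 -158:147 -156:149 -154:117 -152:101 -150:103 -148:105 -146:101 -144:105 -142:105 -140:103 -138:106 -136:109 -134:68 -132:15 -130:15 -128:25 -126:29 -124:22 -122:24 -120:20 -118:23 -116:23 -114:25 -112:13 -110:44 -108:124 -106:140 -104:149 -102:124 -100:121 -98:143 -96:147 -94:149 -92:146 -90:148 -88:148 -86:147 -84:146 -82:148 -80:149 -78:147 -76:149 -74:149 -72:149 -70:148 -68:150 -66:149 -64:148 -62:149 -60:149 -58:151 -56:152 -54:152 -52:153 -50:152 -48:159 -46:117 -44:83 -42:58 -40:85 -38:83 -36:83 -34:78 -32:81 -30:116 -28:163 -26:165 -24:182 -22:184 -20:183 -18:182 -16:182
scene0 76 45 -172:107 -170:110 -168:97 -166:74 -164:80 -162:54 -160:45 -158:133 -156:142 -154:108 -152:102 -150:103 -148:103 -146:102 -144:103 -142:104 -140:106 -138:91 -136:63 -134:68 -132:49 -130:17 -128:5 -126:7 -124:6 -122:4 -120:5 -118:6 -116:10 -114:7 -112:2 -110:23 -108:61 -106:64 -104:64 -102:75 -100:117 -98:135 -96:142 -94:144 -92:145 -90:144 -88:144 -86:143 -84:143 -82:145 -80:147 -78:146 -76:146 -74:144 -72:146 -70:145 -68:146 -
[... 5893 characters left out ...]
48 -32:37 -30:16 -28:38 -26:78 -24:127 -22:152 -20:163 -18:173 -16:174
t6 76 93 -172:83 -170:84 -168:83 -166:82 -164:83 -162:82 -160:82 -158:81 -156:89 -154:85 -152:69 -150:60 -148:54 -146:53 -144:70 -142:109 -140:162 -138:176 -136:176 -134:177 -132:177 -130:176 -128:176 -126:177 -124:177 -122:177 -120:176 -118:177 -116:176 -114:176 -112:176 -110:176 -108:177 -106:177 -104:177 -102:177 -100:176 -98:176 -96:177 -94:177 -92:177 -90:177 -88:178 -86:183 -84:148 -82:74 -80:4 -78:13 -76:16 -74:16 -72:17 -70:18 -68:20 -66:19 -64:15 -62:10 -60:6 -58:4 -56:2 -54:0 -52:26 -50:90 -48:128 -46:127 -44:105 -42:68 -40:31 -38:40 -36:98 -34:118 -32:92 -30:43 -28:51 -26:56 -24:49 -22:44 -20:64 -18:145 -16:174
```

The carriage face now meets the end block with no rail showing between them. Before the slide, the gap behind the carriage was ~20 mm, which plus 60 mm of travel gives the full 80 mm. The tongue clears the tab and lies over the shoulder, so I'm handing in.

```bash
python3 -c "
from bench import arm
print(arm.job_done())"
```

```text
the job is handed in; nothing more can be done
None
```

I've handed the job in: the middle-tab plate is down in the fixture's slot, the lock was slid until it stopped hard, with its tongue over the plate's shoulder, and I left the two-tab plate in the rack; the hand-in gave no verdict, and that the lock is at its full 80 mm is inferred from the images and the travel.

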